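# Check a 300 g tin on the sandwich kitchen's balance

## Task

The tin standing on one pan of the balance should weigh 300 g: check it against the weights. Stand the 200 g weight and the 100 g weight upright, side by side, in the empty pan, so that the beam comes to rest level, and let go of everything.

Things in the scene. Friction and masses are not known exactly. Their poses are not given: they have to be found in the camera images.
- w200_mid (a point): 200 g weight: upright plain steel cylinder, 28 mm across, 38 mm high, with an 18 mm knob on top, 52 mm in all. Point: on its axis, 26 mm above its foot; z up along it. It is the second largest of four alike in shape, on the table in any order, 70 mm or more apart; the others are the 100 g, a 500 g (38 mm across, 70 tall) and a 20 g (14 across, 24 tall), these last two not wanted.
- w100_mid (a point): 100 g weight: upright plain steel cylinder, 22 mm across, 30 mm high, with a 15 mm knob on top, 42 mm in all. Point: on its axis, 21 mm above its foot; z up along it. It is the third largest of the four weights on the table.
- empty_pan (a point): Centre of the inner floor of the balance's empty pan, the one nearer the weights: a round steel dish, floor 140 mm across, rim 160 mm, 6 mm above the floor. Floor 127 mm above the table at the start, 105 when level. It always stays horizontal (z up); where a load stands on it does not matter. It gives way under a few newtons. With 200 g it stays up; with 100 g more it sinks to level.
- beam (a joint): Tilt of the balance's beam in rad. 0 = level; +0.16 (its stop, as at the start) = empty pan up, tin's pan down; -0.16 = the other stop. It swings freely, damped, and settles within about 2 s. The pans are 280 mm apart, centre to centre.
Not all that is in view belongs to the job. Leave any red look-alike of the part that bears w100_mid alone.

How it is judged:
At the end, for the whole second after the job is handed in: The 200 g and the 100 g weights both stand upright (within 15 degrees) on the floor of the formerly empty pan, side by side, each with its axis within 70 mm of the pan's centre, and the beam is at rest and level (within 0.06 rad) (horizontal distance between each of w200_mid, w100_mid and empty_pan below 0.07 m and z of w200_mid in the frame of empty_pan between 0.012 and 0.036 m and angle between each of w200_mid, w100_mid's own z axis and vertical below 0.26 rad and z of w100_mid in the frame of empty_pan between 0.012 and 0.031 m and value of joint beam between -0.06 and 0.06 rad and velocity of joint beam between -0.05 and 0.05 rad/s); the robot touches nothing.
It also fails if it takes over 69 s, if anything falls off the work surface, if the arm or the gripper's body presses on something with over 40 N, if the wrist force passes 120 N, or if a joint passes its speed limit or range.

## Robot

A 6-joint arm with a two-finger parallel gripper is mounted at the origin on the work surface. World frame = base frame: x ahead of the robot, y to its left, z up, the work surface at z = 0. Lengths are in m, angles in rad, forces in N, time in s.
With the tool pointing down it reaches from about 0.425 to 0.95 m from the base axis. Payload 3.5 kg.
Tool frame: the origin (TCP) lies midway between the tips of the shut fingers; the grasp point (between the pads) lies ctrl.grasp_offset behind it (ctrl.grasp_offset is the distance from the TCP to the grasp point, in m); x points along the fingers, y is the direction in which the jaws open and shut, and the axes are right-handed (so a half turn about x gives the same grasp; the last joint's range is limited). The gripper opens to 85 mm and grips with 20 to 120 N. Pads are 22 mm wide; open, the fingers measure 114 mm over their backs; the gripper's body (76 mm by 85 mm) begins 54 mm behind the grasp point. The pads swing forward as they close: fully open they stand 13 mm farther back than shut.
Start: joints at [-1.416, 0.286, 1.577, -0, 1.279, -0.15], TCP at [0.203, -0.644, 0.191] pointing down, gripper open.
Joint ranges: [-2.77, 2.77], [-0.9, 2.22], [0.21, 2.48], [-1.53, 4.67], [0.24, 2.81], [-2.84, 2.84]. Speed limits (rad/s): [2.79, 2.79, 3.14, 3.14, 3.14, 3.14].

## Interface

Orientations are given as a unit quaternion [x, y, z, w].
In Python, from plant import readout, read_camera, sign_off, ctrl gives the robot as it stands.
- The arm moves only by the tool drive_tool, never from a script. Its argument "steps" is a list of rows, each a list of 5 numbers: the shift along the tool's x, y, z in cm, then the turn about the tool's x in degrees, then the opening, from 0 (shut) to 1 (fully open). A call has 1 to 10 rows; each row shifts and turns the commanded pose from where the row before left it, along the tool's axes as they then stand; what a row does not reach is not made up. A row lasts 1/10 s, in which the tool goes at most 50 mm and 8.59 degrees, less where a joint would pass 70% of its speed; a pose out of reach is approached as far as the arm can. A call is refused whole if a number of a shift passes 5 or a number of a turn 8.59, either way. A call with a gripper value outside its range is refused whole. The fingers move at their own pace and stop on an object; "force" is the grip in N (left out, the last holds). Time passes only in rows, so rows that do not move let the fingers close. It gives the time, the measured TCP pose, the force and the opening at its end, in the units of the state.
- readout.get_state(): the state, without advancing time (a new reading comes with each control period).
- read_camera(name): name is "scene" or "top"; returns a dict with "frame" (384x512x3 uint8, red, green, blue), "vertical_fov" (degrees; the focal length in pixels is half the picture's height over the tangent of half this angle, whatever the lens; pixels are square), "cx", "cy" (the principal point, pixels), "k1" (the pictures are not rectified: a ray, as slopes to the right and down, at radius r is drawn at 1 + k1 r^2 times it, then the intrinsics apply), "eye" and "orientation" of the camera in the world. Camera axes: x right, y up, looking along -z (the intrinsics and any distortion apply to the point x, -y, -z); pixel columns grow to the right and rows downward; lengths in m; the calibration is good to about 2 mm. A picture is of the moment at which its call begins. There is no depth.
- sign_off(): hands the job in, once; it reports no verdict.
The state is a dict: "time": time; "qpos": joint angles; "dq": joint speeds; "joint_efforts": joint torques, N m; "eef_pos": TCP position; "tcp_rot": TCP orientation; "contact_force": force on the tool from outside, world axes, zero at the start; "wrist_torque": the same for the moment, N m; "opening": opening from 0.0 (shut) to 1.0 (fully open).
Only numpy, scipy, OpenCV 4.12 (cv2) and the standard library are available. Lean on these libraries where they do the work, as an engineer would, in place of code of your own. Each camera call takes 0.05 s, during which the arm holds its last target. There are 200 camera calls.

## Working session

There is one attempt and no reset: what is moved stays moved. The work goes in short steps, Python scripts to look and compute and a tool call to move; the robot and the scene stay as the last step left them, time stands still between calls to the robot, and variables do not carry over. Pictures are saved under pics/ and viewed, about 8 in all and at most 12, crops included, and the job is handed in when it is done.

Besides the shell and the picture viewer there is one more tool, called after "Request:" by a JSON object that holds its "method" and its "body", one argument or row to a line. drive_tool: Moves the arm, as the interface text tells. Its arguments: {"type":"object","properties":{"steps":{"type":"array","items":{"type":"array","items":{"type":"number"}}},"force":{"type":"number"}},"required":["steps"]}

```bash
mkdir -p pics; cat > h.py <<'E'
import numpy as np, cv2
from scipy.spatial.transform import Rotation as R
from plant import readout, read_camera, sign_off, ctrl
def ray(c,u,v):
    f=c["frame"].shape[0]/2/np.tan(np.radians(c["vertical_fov"])/2)
    K=np.array([[f,0,c["cx"]],[0,f,c["cy"]],[0,0,1.]])
    # r^2 distortion, invert by cv2
    x,y=cv2.undistortPoints(np.array([[[u,v]]],float),K,np.array([c["k1"],0,0,0.]))[0,0]
    return np.array(c["eye"]),R.from_quat(c["orientation"]).apply([x,-y,-1])
def onplane(c,u,v,z):
    e,d=ray(c,u,v); return e+d*(z-e[2])/d[2]
def proj(c,p):
    f=c["frame"].shape[0]/2/np.tan(np.radians(c["vertical_fov"])/2)
    q=R.from_quat(c["orientation"]).inv().apply(np.array(p)-c["eye"])
    x,y=q[0]/-q[2],-q[1]/-q[2]; s=1+c["k1"]*(x*x+y*y)
    return f*x*s+c["cx"],f*y*s+c["cy"]
def save(c,name,crop=None,scale=1):
    im=c["frame"]
    if crop: im=im[crop[1]:crop[3],crop[0]:crop[2]]
    cv2.imwrite("pics/"+name,cv2.resize(im[:,:,::-1],None,fx=scale,fy=scale,interpolation=cv2.INTER_CUBIC))
E
python3 - <<'E'
from h import *
for n in("scene","top"):
    c=read_camera(n);save(c,n+"0.png",scale=1.5)
    print({k:v for k,v in c.items() if k!="frame"})
print(readout.get_state(),ctrl.grasp_offset)
E
```

```text
{'vertical_fov': 52.00049507996183, 'cx': 251.39594041201278, 'cy': 190.0623155187763, 'k1': -0.006033500516961358, 'eye': array([0.96136986, 0.21534434, 0.70170225]), 'orientation': array([0.15687748, 0.28969907, 0.82100394, 0.46627935])}
{'vertical_fov': 57.34972794987822, 'cx': 255.69666350107198, 'cy': 187.07964709114742, 'k1': -0.043807324935678175, 'eye': array([ 0.4294677 , -0.05896649,  0.89227835]), 'orientation': array([-0.04891015,  0.03494535,  0.71493208, -0.69660515])}
{'time': 0.1, 'qpos': array([-1.41601738e+00,  2.87082807e-01,  1.57799996e+00,  1.09041137e-05,
        1.27854889e+00, -1.49971008e-01]), 'dq': array([ 0.00058453, -0.00192177, -0.00305138,  0.00017151, -0.00124442,
        0.0016248 ]), 'joint_efforts': array([ 9.80407094e-04, -4.07298088e+01, -2.93696791e+01, -1.29689952e-04,
        3.43130712e-03, -2.95641485e-06]), 'eef_pos': array([ 0.20248578, -0.64323486,  0.19019832]), 'tcp_rot': array([ 0.69891557,  0.10804867, -0.69891165,  0.10660686]), 'contact_force': array([-0.03356124, -0.22350126,  0.18786971]), 'wrist_torque': array([0.03177394, 0.00498945, 0.03720775]), 'opening': 0.9957266135757216} 0.0187
```

View pics/scene0.png

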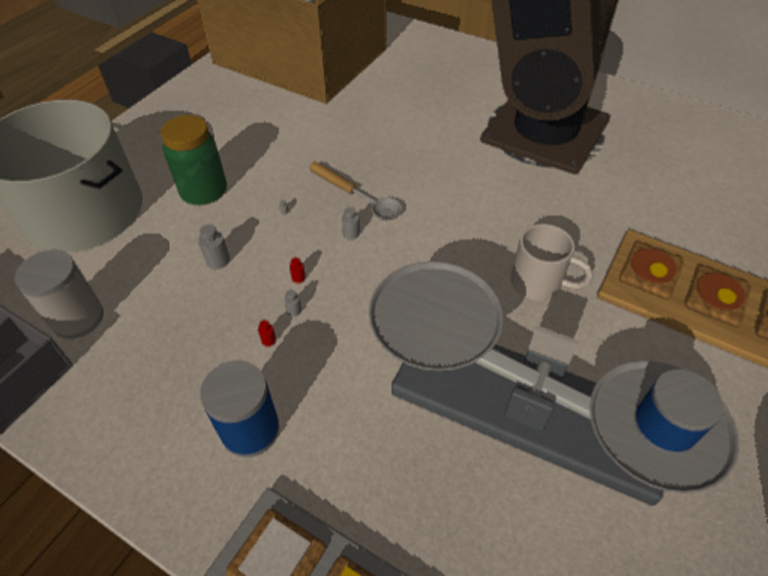

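View pics/top0.png

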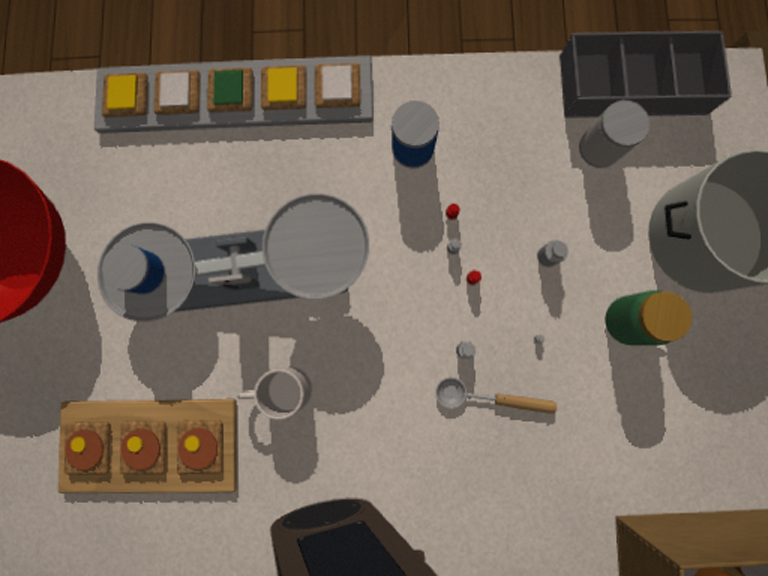

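The scene view (at 1.5x) shows the 500 g weight at (214,247), the 200 g at (351,223), the 100 g at (292,302) between two red look-alikes, and the 20 g at (284,206). The empty pan is at (437,315). In the top view (also 1.5x) the 200 g is at (466,350), the 100 g at (454,245) and the pan at (316,246). Next I'll take close crops.

```bash
python3 - <<'E'
from h import *
S=read_camera("scene");T=read_camera("top")
def crop(c,u,v): 
    im=c["frame"][v-20:v+20,u-20:u+20]; return cv2.resize(im[:,:,::-1],None,fx=7,fy=7,interpolation=cv2.INTER_NEAREST)
m=np.vstack([np.hstack([crop(S,234,149),crop(S,195,201)]),np.hstack([crop(T,311,233),crop(T,303,164)])])
cv2.imwrite("pics/m.png",m)
# pan rim: ellipse in top
g=cv2.cvtColor(T["frame"],cv2.COLOR_RGB2HSV)
def p(c,u,v): print(u,v,c["frame"][v,u],cv2.cvtColor(c["frame"],cv2.COLOR_RGB2HSV)[v,u])
p(T,311,233);p(T,303,164);p(T,211,164);p(T,340,190);p(T,230,180)
p(S,234,149);p(S,195,201);p(S,290,210)
E
```

```text
311 233 [129 125 121] [ 15  16 129]
303 164 [117 113 109] [ 15  17 117]
211 164 [124 119 116] [ 11  16 124]
340 190 [175 161 149] [ 14  38 175]
230 180 [122 118 115] [ 13  15 122]
234 149 [108 105  98] [ 21  24 108]
195 201 [105 102  95] [ 21  24 105]
290 210 [104  99  93] [ 16  27 104]
```

View pics/m.png

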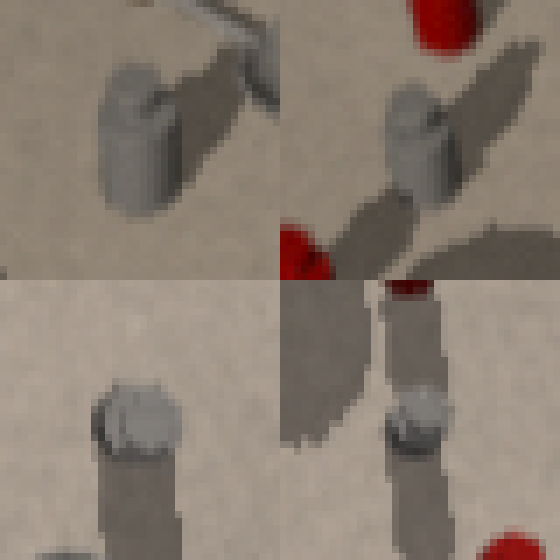

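The crops show each steel silhouette cleanly. The 200 g is centred about (234,149) in the scene view and (311,233) in the top view, and the 100 g about (195,201) and (303,164). I'll segment by saturation and triangulate.

```bash
cat >> h.py <<'E'
def blob(c,u,v,r=20,th=28,op=False):
    s=cv2.cvtColor(cv2.GaussianBlur(c["frame"],(3,3),0),cv2.COLOR_RGB2HSV)[:,:,1]
    u,v=int(round(u)),int(round(v))
    m=np.zeros(s.shape,np.uint8); m[v-r:v+r,u-r:u+r]=(s<th)[v-r:v+r,u-r:u+r]
    if op: m=cv2.morphologyEx(m,cv2.MORPH_OPEN,np.ones((op,op)))
    n,l,st,ce=cv2.connectedComponentsWithStats(m)
    k=l[v,u]; 
    if k==0: k=1+np.argmin(np.hypot(*(ce[1:]-[u,v]).T))
    return st[k],ce[k],(l==k).astype(np.uint8)
def tri(c1,a,c2,b):
    e1,d1=ray(c1,*a);e2,d2=ray(c2,*b)
    A=np.stack([d1,-d2],1);t=np.linalg.lstsq(A,e2-e1,rcond=None)[0]
    p,q=e1+d1*t[0],e2+d2*t[1]; return (p+q)/2,np.linalg.norm(p-q)
E
python3 - <<'E'
from h import *
S=read_camera("scene");T=read_camera("top")
for n,a,b,z in(("200",(234,149),(311,233),.025),("100",(195,201),(303,164),.02)):
    sa,ca,_=blob(S,*a,r=15,th=34);sb,cb,_=blob(T,*b,r=11,th=24)
    print(n,sa,ca.round(1),sb,cb.round(1),"tri",*tri(S,ca,T,cb),"planes",onplane(S,*ca,z),onplane(T,*cb,z))
    for th in (30,38): print(th,blob(S,*a,r=15,th=th)[0])
st,ce,m=blob(T,211,164,r=38,th=26,op=9)
cn=max(cv2.findContours(m,0,2)[0],key=len);e=cv2.fitEllipse(cn);print(st,e,onplane(T,*e[0],.133))
d=onplane(T,e[0][0]-e[1][0]/2,e[0][1],.133)-onplane(T,e[0][0]+e[1][0]/2,e[0][1],.133);print(d)
st,ce,m=blob(S,290,209,r=48,th=34,op=9)
cn=max(cv2.findContours(m,0,2)[0],key=len);cn=cv2.convexHull(cn);e=cv2.fitEllipse(cn);print(st,e,onplane(S,*e[0],.133))
s=readout.get_state();print(R.from_quat(s["tcp_rot"]).as_matrix().round(3))
E
```

```text
200 [228 139  12  20 186] [233.3 148.8] [305 228  12  11  97] [310.2 233.3] tri [ 0.41560028 -0.17427479  0.02064346] 8.115957630163903e-05 planes [ 0.41910754 -0.17181995  0.025     ] [ 0.41565004 -0.17366287  0.025     ]
30 [228 139  11  20 168]
38 [228 138  12  22 216]
100 [190 194  11  17 132] [194.6 202.1] [299 159   8  10  60] [302.4 163.8] tri [ 0.59022582 -0.16257546  0.01557475] 0.0001522836727442628 planes [ 0.59264979 -0.16020976  0.02      ] [ 0.58937357 -0.16198695  0.02      ]
30 [191 194   9  16 114]
38 [190 193  11  18 150]
[ 173  130   73   70 4250] ((207.5086669921875, 165.6934051513672), (68.38034057617188, 77.86117553710938), 56.25350570678711) [0.57051689 0.0599133  0.133     ]
[0.00443752 0.15139163 0.        ]
[ 247  175   91   82 6145] ((294.0143737792969, 222.45018005371094), (88.88609313964844, 104.90585327148438), 143.22360229492188) [0.60189307 0.07651131 0.133     ]
[[-0.     0.3   -0.954]
 [ 0.001 -0.954 -0.3  ]
 [-1.    -0.001 -0.   ]]
```

```bash
cat >> h.py <<'E'
def to(p):
    s=readout.get_state();M=R.from_quat(s["tcp_rot"])
    print("tcp",s["eef_pos"].round(4),"t",round(s["time"],2),"open",round(s["opening"],2),"F",s["contact_force"].round(1),"shift cm",(M.inv().apply(np.array(p)-s["eef_pos"])*100).round(2))
E
python3 - <<'E'
from h import *
S=read_camera("scene");T=read_camera("top")
t=(210.5,164);s=(437/1.5,316/1.5)
print(onplane(T,*t,.133),onplane(S,*s,.133),tri(S,s,T,t))
for u,v in((263,246),(368,246),(316,194),(316,298)):print(onplane(T,u/1.5,v/1.5,.133))
to((.4165,-.1735,.10))
E
```

```text
[0.5741108  0.05326267 0.133     ] [0.58204214 0.06098475 0.133     ] (array([0.57547741, 0.05645779, 0.12193889]), np.float64(0.0034496132215202906))
[0.57643366 0.13141998 0.133     ]
[ 0.57187276 -0.02355639  0.133     ]
[0.65272486 0.05224832 0.133     ]
[0.49745785 0.05360769 0.133     ]
tcp [ 0.2026 -0.6438  0.1913] t 0.4 open 1.0 F [ 0.4  0.4 -0.4] shift cm [  9.14 -38.43 -34.52]
```

Request:
{"method": "drive_tool", "body": {
  "steps": [
    [-4, 0, 0, 0, 1],
    [-2, -2, -2, 0, 1],
    [0, -3.2, -2.9, 0, 1],
    [0, -3.2, -2.9, 0, 1],
    [0, -3.2, -2.9, 0, 1],
    [0, -3.2, -2.9, 0, 1],
    [0, -3.2, -2.9, 0, 1],
    [0, -3.2, -2.9, 0, 1],
    [0, -3.2, -2.9, 0, 1],
    [0, -3.2, -2.9, 0, 1]
  ],
  "force": 30
}}

```text
time: 1.4
eef_pos: [0.3606, -0.3033, 0.2517]
tcp_rot: [0.699, 0.107, -0.699, 0.107]
contact_force: [0.5, -0.2, -0.2]
opening: 1.0
```

```bash
python3 -c "
from h import *
to((.4165,-.1735,.10))"
```

```text
tcp [ 0.3606 -0.3033  0.2517] t 1.4 open 1.0 F [ 0.5 -0.2 -0.2] shift cm [ 15.16 -10.72  -9.22]
```

Request:
{"method": "drive_tool", "body": {
  "steps": [
    [0, -3.2, -2.8, 0, 1],
    [0, -3.2, -2.8, 0, 1],
    [2, -3, -2.6, 0, 1],
    [4, -1.3, -1, 0, 1],
    [4, 0, 0, 0, 1],
    [4, 0, 0, 0, 1],
    [1, 0, 0, 0, 0.7],
    [0, 0, 0, 0, 0.7],
    [0, 0, 0, 0, 0.7]
  ]
}}

```text
time: 2.3
eef_pos: [0.417, -0.1764, 0.1034]
tcp_rot: [0.7, 0.106, -0.698, 0.108]
contact_force: [0.5, 0.8, 0.3]
opening: 0.701
```

```bash
python3 - <<'E'
from h import *
to((.4165,-.1735,.011))
S=read_camera("scene");T=read_camera("top")
a=cv2.resize(S["frame"][95:195,180:290],(440,400));b=cv2.resize(T["frame"][190:280,260:360],(440,400))
cv2.imwrite("pics/pre.png",np.hstack([a,b])[:,:,::-1])
E
```

```text
tcp [ 0.417  -0.1764  0.1034] t 2.3 open 0.7 F [0.5 0.8 0.3] shift cm [ 9.24 -0.31 -0.02]
```

View pics/pre.png

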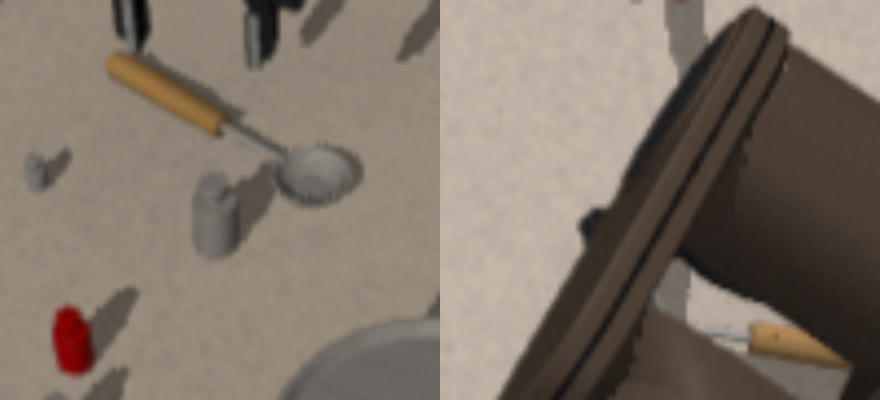

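The fingers straddle the 200 g weight and the spoon is clear, so I'll go down and grip.

Request:
{"method": "drive_tool", "body": {
  "steps": [
    [3, -0.3, 0, 0, 0.7],
    [3, 0, 0, 0, 0.7],
    [2, 0, 0, 0, 0.7],
    [1.2, 0, 0, 0, 0.7],
    [0, 0, 0, 0, 0.7],
    [0, 0, 0, 0, 0],
    [0, 0, 0, 0, 0],
    [0, 0, 0, 0, 0],
    [0, 0, 0, 0, 0],
    [0, 0, 0, 0, 0]
  ]
}}

```text
time: 3.4
eef_pos: [0.4161, -0.1734, 0.0108]
tcp_rot: [0.7, 0.107, -0.698, 0.108]
contact_force: [0.0, -1.8, 5.8]
opening: 0.158
```

Request:
{"method": "drive_tool", "body": {
  "steps": [
    [0, 0, 0, 0, 0],
    [0, 0, 0, 0, 0],
    [0, 0, 0, 0, 0]
  ]
}}

```text
time: 3.7
eef_pos: [0.4161, -0.1734, 0.0108]
tcp_rot: [0.7, 0.107, -0.698, 0.108]
contact_force: [-0.1, -1.0, 5.6]
opening: 0.16
```

```bash
python3 - <<'E'
from h import *
to((.4165,-.1735,.011))
S=read_camera("scene")
save(S,"grip.png",(180,95,300,185),6)
E
```

```text
tcp [ 0.4161 -0.1734  0.0108] t 3.7 open 0.16 F [-0.1 -1.   5.6] shift cm [-0.02  0.02 -0.04]
```

View pics/grip.png

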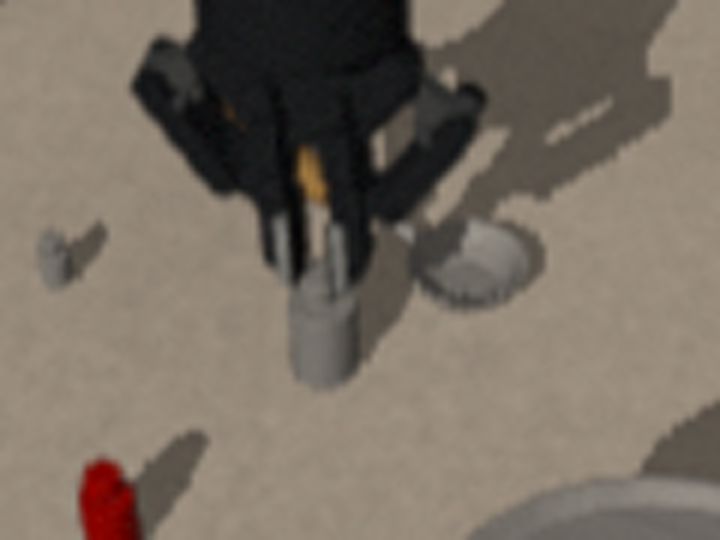

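```bash
python3 - <<'E'
from h import *
S=read_camera("scene")
for p in((.4161,-.1734,.0108),(.4161,-.1734,.0),(.4161,-.1734,.038),(.4161,-.1734,.052),(.4161+.014,-.1734,0)):
    u,v=proj(S,p);print(p,((u-180)*6,(v-95)*6))
for q in((325,385),(325,350),):print(onplane(S,q[0]/6+180,q[1]/6+95,0))
E
```

```text
(0.4161, -0.1734, 0.0108) (np.float64(322.3317890537887), np.float64(341.6923308508048))
(0.4161, -0.1734, 0.0) (np.float64(323.5919495960149), np.float64(360.1308010390967))
(0.4161, -0.1734, 0.038) (np.float64(319.0575974800159), np.float64(293.7803032872679))
(0.4161, -0.1734, 0.052) (np.float64(317.313849735478), np.float64(268.2609293662822))
(0.43010000000000004, -0.1734, 0) (np.float64(304.97189650526553), np.float64(381.80102761176784))
[ 0.42747671 -0.16543376  0.        ]
[ 0.41099506 -0.17598463  0.        ]
```

```bash
python3 - <<'E'
from h import *
S=read_camera("scene")
for z in(.1034,.1134,.123,.133):print(z,proj(S,(.417,-.1764,z)))
s=readout.get_state();print(s["qpos"],s["tcp_rot"],s["wrist_torque"])
E
```

```text
0.1034 (np.float64(230.41903245590277), np.float64(122.97163055000992))
0.1134 (np.float64(230.17573952079138), np.float64(119.5823904731687))
0.123 (np.float64(229.93808328016254), np.float64(116.27147758426663))
0.133 (np.float64(229.68614577456648), np.float64(112.7613934688971))
[-6.20447718e-01  2.84841531e-02  2.23900603e+00 -3.16298771e-04
  8.71298273e-01  6.45600722e-01] [ 0.69955231  0.10664563 -0.69825231  0.10815265] [-0.09786868  0.04946315 -0.01683215]
```

The 200 g weight is held by its knob. The fingertips look about 27 mm higher than the reported TCP implies. The grip is usable as it is, so I'll test it with a small lift.

Request:
{"method": "drive_tool", "body": {
  "steps": [
    [-0.5, 0, 0, 0, 0],
    [-1, 0, 0, 0, 0],
    [-2, 0, 0, 0, 0],
    [-2, 0, 0, 0, 0],
    [0, 0, 0, 0, 0],
    [0, 0, 0, 0, 0]
  ],
  "force": 40
}}

```text
time: 4.45
eef_pos: [0.4147, -0.1722, 0.0643]
tcp_rot: [0.699, 0.107, -0.699, 0.107]
contact_force: [0.2, -0.1, -2.8]
opening: 0.148
```

```bash
python3 - <<'E'
from h import *
to((.548,.046,.25))
S=read_camera("scene")
save(S,"lift.png",(180,75,300,185),5)
E
```

```text
tcp [ 0.4147 -0.1722  0.0643] t 4.45 open 0.15 F [ 0.2 -0.1 -2.8] shift cm [-18.57 -16.81 -19.27]
```

View pics/lift.png

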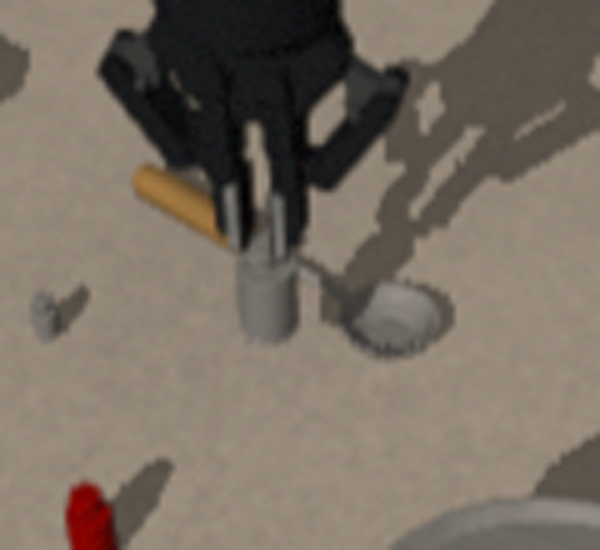

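```bash
python3 - <<'E'
from h import *
S=read_camera("scene")
for z in(0.03,.035,.04,.045,.05,.055):print(z,proj(S,(.4147+.0114,-.1722+.008,z)))
g=blob(S,234,134,r=16,th=36);print(g[0],g[1])
E
```

```text
0.03 (np.float64(234.32564233824596), np.float64(150.3466463855531))
0.035 (np.float64(234.22722122257), np.float64(148.8625686281551))
0.04 (np.float64(234.12797155316574), np.float64(147.36595922384691))
0.045 (np.float64(234.02788287624048), np.float64(145.85665957024847))
0.05 (np.float64(233.92694456232718), np.float64(144.33450839108963))
0.055 (np.float64(233.8251458025992), np.float64(142.79934167992732))
[225 118  25  26 321] [234.6728972  130.10903427]
```

Request:
{"method": "drive_tool", "body": {
  "steps": [
    [-4, 0, 0, 0, 0],
    [-4, 0, 0, 0, 0],
    [-3.5, -1, -1, 0, 0],
    [-3, -2, -2, 0, 0],
    [-2, -2.5, -2.8, 0, 0],
    [-1, -2.5, -2.9, 0, 0],
    [-1, -2.5, -2.9, 0, 0],
    [0, -2.5, -2.9, 0, 0],
    [0, -2, -2.4, 0, 0],
    [0, -1.5, -1.8, 0, 0]
  ]
}}

```text
time: 5.55
eef_pos: [0.5438, 0.0431, 0.2474]
tcp_rot: [-0.698, -0.108, 0.7, -0.107]
contact_force: [-0.5, 0.3, -2.2]
opening: 0.145
```

```bash
python3 -c "
from h import *
to((.548,.046,.165))"
```

```text
tcp [0.5438 0.0431 0.2474] t 5.55 open 0.14 F [-0.5  0.3 -2.2] shift cm [ 8.23 -0.14 -0.52]
```

Request:
{"method": "drive_tool", "body": {
  "steps": [
    [1.5, 0, -0.5, 0, 0],
    [2.5, 0, 0, 0, 0],
    [2.5, 0, 0, 0, 0],
    [1.7, 0, 0, 0, 0],
    [0, 0, 0, 0, 0],
    [0, 0, 0, 0, 0]
  ]
}}

```text
time: 6.15
eef_pos: [0.5477, 0.0421, 0.1661]
tcp_rot: [-0.698, -0.107, 0.7, -0.107]
contact_force: [-0.3, -0.4, -2.2]
opening: 0.144
```

```bash
python3 - <<'E'
from h import *
to((.548,.046,.139))
S=read_camera("scene")
save(S,"pan.png",(220,100,350,260),3.7)
for z in(.127,.133,.15,.155):print(proj(S,(.548+.0114,.046+.008,z)),proj(S,(.575,.054,z)))
E
```

```text
tcp [0.5477 0.0421 0.1661] t 6.15 open 0.14 F [-0.3 -0.4 -2.2] shift cm [ 2.71 -0.36 -0.15]
(np.float64(293.45364292322296), np.float64(202.2395825598611)) (np.float64(289.46245911483254), np.float64(208.24179898978016))
(np.float64(293.6899656064901), np.float64(200.25269527169615)) (np.float64(289.67489181204706), np.float64(206.27177877598155))
(np.float64(294.37676625882085), np.float64(194.47775866816235)) (np.float64(290.2924525468229), np.float64(200.5441101282039))
(np.float64(294.5837628065581), np.float64(192.737047224814)) (np.float64(290.47863592590835), np.float64(198.81713346125846))
```

View pics/pan.png

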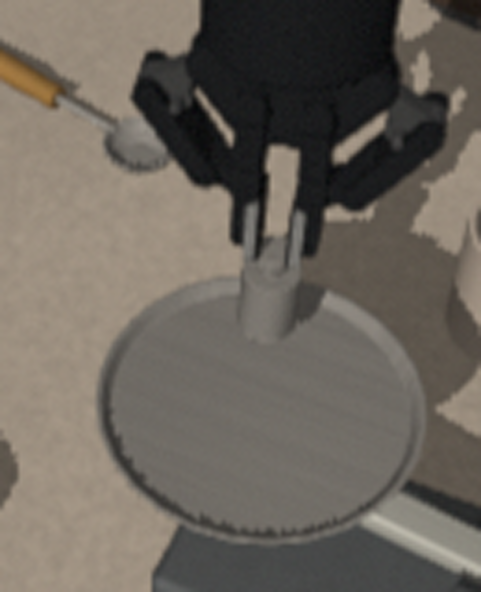

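The 200 g weight hangs upright over the back part of the pan, foot at about (292,192), with the pan's centre at about (291,211). I'll shift slightly toward the centre and lower it.

Request:
{"method": "drive_tool", "body": {
  "steps": [
    [0.7, -0.5, -0.7, 0, 0],
    [1, 0, 0, 0, 0],
    [0.7, 0, 0, 0, 0],
    [0.2, 0, 0, 0, 0],
    [0, 0, 0, 0, 0],
    [0, 0, 0, 0, 0]
  ]
}}

```text
time: 6.8
eef_pos: [0.5538, 0.0494, 0.1416]
tcp_rot: [0.699, 0.107, -0.699, 0.107]
contact_force: [-0.5, 0.1, -1.7]
opening: 0.146
```

Request:
{"method": "drive_tool", "body": {
  "steps": [
    [0.2, 0, 0, 0, 0],
    [0, 0, 0, 0, 0],
    [0, 0, 0, 0, 0]
  ]
}}

```text
time: 7.1
eef_pos: [0.5538, 0.0494, 0.1396]
tcp_rot: [0.699, 0.107, -0.699, 0.107]
contact_force: [0.2, -0.1, -1.6]
opening: 0.141
```

Request:
{"method": "drive_tool", "body": {
  "steps": [
    [0.2, 0, 0, 0, 0],
    [0, 0, 0, 0, 0],
    [0, 0, 0, 0, 0]
  ]
}}

```text
time: 7.4
eef_pos: [0.5542, 0.0494, 0.1381]
tcp_rot: [0.699, 0.107, -0.698, 0.107]
contact_force: [0.6, -0.5, 0.4]
opening: 0.145
```

Contact: the force changed from -1.6 to +0.4 N. Releasing.

Request:
{"method": "drive_tool", "body": {
  "steps": [
    [0, 0, 0, 0, 0.3],
    [0, 0, 0, 0, 0.5],
    [0, 0, 0, 0, 0.6],
    [0, 0, 0, 0, 0.6],
    [-1.5, 0, 0, 0, 0.6],
    [-3, 0, 0, 0, 0.6],
    [-4, 0, 0, 0, 0.6],
    [-4, 0, 0, 0, 0.6],
    [0, 0, 0, 0, 0.6]
  ]
}}

```text
time: 8.3
eef_pos: [0.5574, 0.0492, 0.2718]
tcp_rot: [0.704, 0.106, -0.694, 0.109]
contact_force: [0.2, -0.7, 0.7]
opening: 0.6
```

```bash
python3 - <<'E'
from h import *
to((.590,-.162,.15))
S=read_camera("scene")
save(S,"pl1.png",(170,80,350,260),3)
E
```

```text
tcp [0.5574 0.0492 0.2718] t 8.3 open 0.6 F [ 0.2 -0.7  0.7] shift cm [12.26 21.05  3.4 ]
```

View pics/pl1.png

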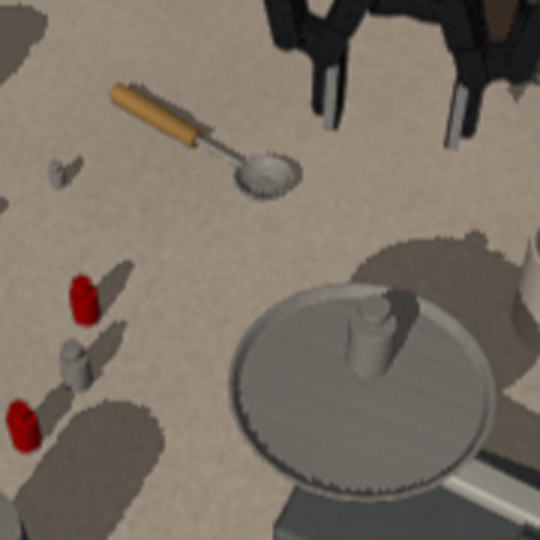

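The 200 g weight stands upright in the back of the pan, and the pan is still up. Next is the 100 g, at crop (75,365), between the two red ones.

Request:
{"method": "drive_tool", "body": {
  "steps": [
    [0, 1.5, 0.3, 0, 0.6],
    [0, 3, 0.5, 0, 0.6],
    [0, 4, 0.6, 0, 0.6],
    [0, 4, 0.6, 0, 0.6],
    [1, 4, 0.6, 0, 0.6],
    [2, 3, 0.5, 0, 0.6],
    [3, 1.5, 0.3, 0, 0.6],
    [3, 0, 0, 0, 0.6],
    [2.5, 0, 0, 0, 0.6],
    [0, 0, 0, 0, 0.6]
  ]
}}

```text
time: 9.35
eef_pos: [0.5797, -0.1605, 0.1403]
tcp_rot: [-0.695, -0.109, 0.703, -0.104]
contact_force: [-1.1, 0.5, 0.0]
opening: 0.601
```

```bash
python3 - <<'E'
from h import *
to((.590,-.162,.005))
S=read_camera("scene")
st,ce,m=blob(S,194.6,202.1,r=15,th=34);print(st,ce)
E
```

```text
tcp [ 0.5797 -0.1605  0.1403] t 9.35 open 0.6 F [-1.1  0.5  0. ] shift cm [13.52  0.57 -1.07]
[190 194  10  17 130] [194.63846154 201.9       ]
```

Request:
{"method": "drive_tool", "body": {
  "steps": [
    [2, 0.3, -0.5, 0, 0.6],
    [2, 0.2, -0.5, 0, 0.6],
    [2, 0, 0, 0, 0.6],
    [2, 0, 0, 0, 0.6],
    [0, 0, 0, 0, 0.6],
    [0, 0, 0, 0, 0.6],
    [0, 0, 0, 0, 0.6]
  ]
}}

```text
time: 10.1
eef_pos: [0.5967, -0.1635, 0.0698]
tcp_rot: [0.7, 0.107, -0.698, 0.108]
contact_force: [0.5, -0.1, 0.1]
opening: 0.602
```

```bash
python3 - <<'E'
from h import *
to((.590,-.162,.005))
S=read_camera("scene")
save(S,"pre2.png",(140,140,260,240),5)
E
```

```text
tcp [ 0.5967 -0.1635  0.0698] t 10.1 open 0.6 F [ 0.5 -0.1  0.1] shift cm [ 6.47 -0.36  0.61]
```

View pics/pre2.png

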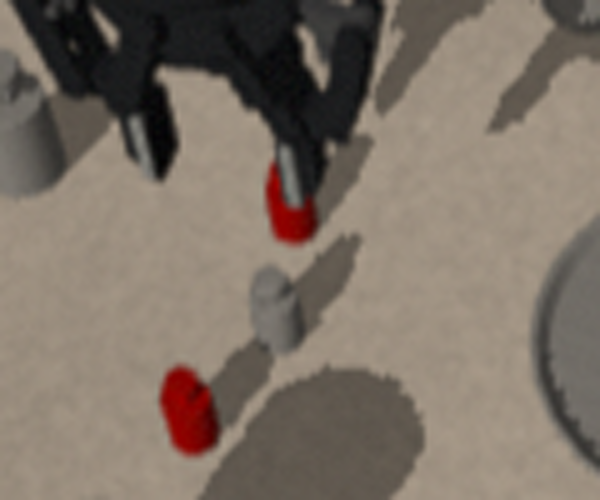

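```bash
python3 - <<'E'
from h import *
S=read_camera("scene")
M=R.from_quat(readout.get_state()["tcp_rot"])
for q in((292,212),(190,412),(276,310)):
    p=onplane(S,140+q[0]/5,140+q[1]/5,.02);print(p,(M.inv().apply(p-[.590,-.162,.02])*1000).round())
to((.590,-.162,.005))
E
```

```text
[ 0.54353261 -0.18567539  0.02      ] [-0.  9. 51.]
[ 0.65310297 -0.15881463  0.02      ] [  0.  16. -61.]
[ 0.59186244 -0.15927728  0.02      ] [ 0. -2. -3.]
tcp [ 0.5965 -0.1634  0.0695] t 10.2 open 0.6 F [0.9 0.2 0.5] shift cm [ 6.45 -0.34  0.6 ]
```

The reds are 51 and 61 mm away across the jaws, so they are clear. Descending and gripping.

Request:
{"method": "drive_tool", "body": {
  "steps": [
    [1, -0.3, 0.5, 0, 0.6],
    [2, 0, 0, 0, 0.6],
    [2, 0, 0, 0, 0.6],
    [1.4, 0, 0, 0, 0.6],
    [0, 0, 0, 0, 0.6],
    [0, 0, 0, 0, 0.2],
    [0, 0, 0, 0, 0],
    [0, 0, 0, 0, 0],
    [0, 0, 0, 0, 0],
    [0, 0, 0, 0, 0]
  ],
  "force": 30
}}

```text
time: 11.2
eef_pos: [0.59, -0.1616, 0.004]
tcp_rot: [0.699, 0.107, -0.699, 0.108]
contact_force: [-0.6, 0.1, -0.6]
opening: 0.0
```

Request:
{"method": "drive_tool", "body": {
  "steps": [
    [0, 0, 0, 0, 0],
    [0, 0, 0, 0, 0]
  ],
  "force": 40
}}

```text
time: 11.4
eef_pos: [0.5897, -0.1615, 0.0035]
tcp_rot: [0.699, 0.107, -0.699, 0.107]
contact_force: [-0.5, 0.1, -0.2]
opening: 0.001
```

```bash
python3 - <<'E'
from h import *
S=read_camera("scene")
save(S,"miss.png",(150,150,250,230),7)
for z in(.0035,.03,.042):
  u,v=proj(S,(.5897,-.1615,z));print(z,(u-150)*7,(v-150)*7)
E
```

```text
0.0035 321.2662877604895 387.74701165561316
0.03 310.65602747126024 336.7092455525762
0.042 305.67890847735634 312.765228717148
```

View pics/miss.png

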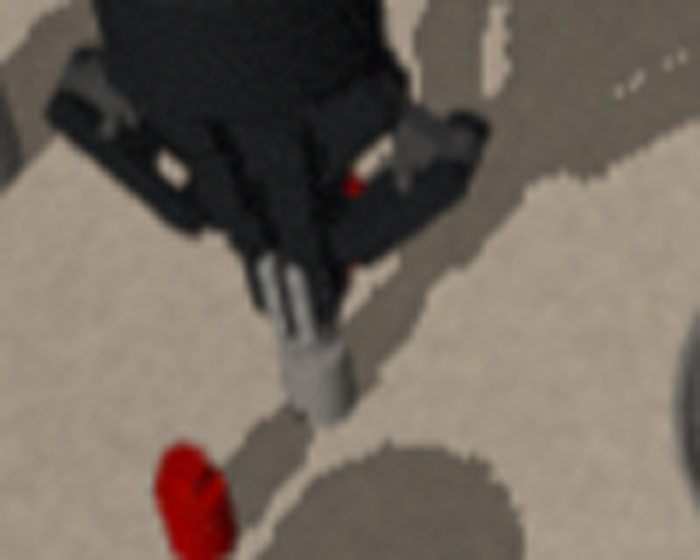

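```bash
python3 - <<'E'
from h import *
from scipy.optimize import least_squares
S=read_camera("scene")
ob=[((.417,-.1764,.1034),(228.75,109.3)),((.5574,.0492,.2718),(300.8,126)),((.5967,-.1635,.0698),(185.3,178.7)),((.4161,-.1734,.0108),(180+314/6,95+285/6)),((.5897,-.1615,.0035),(150+302/7,150+337/7)),((.4147,-.1722,.0643),(180+255/5,75+250/5)),((.5477,.0421,.1661),(220+272/3.7,100+255/3.7))]
r=lambda d:np.ravel([np.array(proj(S,np.array(p)+d))-q for p,q in ob])
s=least_squares(r,[0,0,.02]);print(s.x,s.fun.reshape(-1,2).round(1),np.linalg.svd(s.jac)[1])
for d in([0,0,.027],[-.025,-.008,0.005]):print(d,r(np.array(d)).reshape(-1,2).round(1))
st=readout.get_state();print(st["contact_force"],st["opening"])
E
```

```text
[0.01112752 0.00585724 0.04664497] [[-0.   1.2]
 [-0.1  0.6]
 [-0.4 -0.3]
 [-0.  -0.7]
 [-0.9 -1.1]
 [ 0.9 -0.7]
 [ 0.5  0.6]] [1407.87414696 1400.22096213  190.7248739 ]
[0, 0, 0.027] [[ 1.   4.4]
 [-1.4  4.7]
 [ 2.   1.2]
 [ 0.8  1.5]
 [ 1.2 -0.2]
 [ 1.8  2. ]
 [-0.4  2.7]]
[-0.025, -0.008, 0.005] [[ 4.6  4.4]
 [ 0.1  3.8]
 [ 7.6 -1.4]
 [ 4.   0.5]
 [ 6.2 -3.3]
 [ 5.2  1.6]
 [ 1.2 -0. ]]
[ 0.25238762  0.51082973 -0.50506407] -0.00284559928729153
```

The fit across all views says the real fingertips sit about 35–45 mm above the reported TCP. The fingers therefore shut just above the 100 g weight's knob. I'll reopen, go about 22 mm lower while watching the force, and grip again.

Request:
{"method": "drive_tool", "body": {
  "steps": [
    [-1, 0, 0, 0, 0],
    [-1, 0, 0, 0, 0.6],
    [0, 0, 0, 0, 0.6],
    [0, 0, 0, 0, 0.6],
    [0, 0, 0, 0, 0.6],
    [1.5, 0, 0, 0, 0.6],
    [1.5, 0, 0, 0, 0.6],
    [0.5, 0, 0, 0, 0.6],
    [0, 0, 0, 0, 0.6]
  ]
}}

```text
time: 12.4
eef_pos: [0.5878, -0.1607, -0.0142]
tcp_rot: [-0.698, -0.108, 0.7, -0.106]
contact_force: [-0.1, 0.4, 0.0]
opening: 0.603
```

Request:
{"method": "drive_tool", "body": {
  "steps": [
    [0.5, 0, 0, 0, 0.6],
    [0.2, 0, 0, 0, 0.6],
    [0, 0, 0, 0, 0.6]
  ]
}}

```text
time: 12.7
eef_pos: [0.5897, -0.1614, -0.0187]
tcp_rot: [-0.699, -0.107, 0.699, -0.107]
contact_force: [0.8, 0.3, 0.1]
opening: 0.6
```

There is no contact with the reported TCP 19 mm below the table, so the offset is confirmed. Closing.

Request:
{"method": "drive_tool", "body": {
  "steps": [
    [0, 0, 0, 0, 0.2],
    [0, 0, 0, 0, 0],
    [0, 0, 0, 0, 0],
    [0, 0, 0, 0, 0],
    [0, 0, 0, 0, 0],
    [0, 0, 0, 0, 0]
  ],
  "force": 35
}}

```text
time: 13.3
eef_pos: [0.5902, -0.1618, -0.018]
tcp_rot: [0.699, 0.107, -0.699, 0.108]
contact_force: [-0.2, -0.8, 2.1]
opening: 0.219
```

Request:
{"method": "drive_tool", "body": {
  "steps": [
    [-0.5, 0, 0, 0, 0],
    [-1, 0, 0, 0, 0],
    [-2, 0, 0, 0, 0],
    [-2, 0, 0, 0, 0],
    [0, 0, 0, 0, 0],
    [0, 0, 0, 0, 0]
  ]
}}

```text
time: 13.9
eef_pos: [0.5898, -0.1615, 0.0367]
tcp_rot: [0.699, 0.107, -0.699, 0.107]
contact_force: [-0.0, -0.9, -0.8]
opening: 0.221
```

```bash
python3 - <<'E'
from h import *
to((.607,.0665,.23))
S=read_camera("scene")
save(S,"lift2.png",(140,120,260,220),5)
for z in(.04,.045,.05,.055,.06):print(z,proj(S,(.5897+.008,-.1615+.008,z)))
E
```

```text
tcp [ 0.5898 -0.1615  0.0367] t 13.9 open 0.22 F [-0.  -0.9 -0.8] shift cm [-19.33 -21.22  -8.5 ]
0.04 (np.float64(194.6026396007314), np.float64(199.35885850247345))
0.045 (np.float64(194.30412733314165), np.float64(197.9237133042344))
0.05 (np.float64(194.00278752537474), np.float64(196.4749263205409))
0.055 (np.float64(193.6985799690715), np.float64(195.01230286647382))
0.06 (np.float64(193.3914636929523), np.float64(193.53564454951598))
```

View pics/lift2.png

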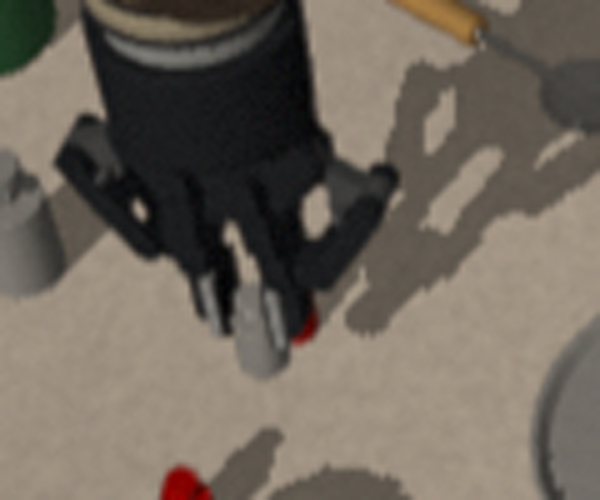

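The 100 g weight is held by its body, upright and clear of the table, and the reds are undisturbed. Its foot is at TCP z + 0.018 m. I'll carry it to the front half of the pan.

Request:
{"method": "drive_tool", "body": {
  "steps": [
    [-4, 0, 0, 0, 0],
    [-4, 0, 0, 0, 0],
    [-4, -1, -0.4, 0, 0],
    [-3.5, -2.2, -0.9, 0, 0],
    [-2.5, -3, -1.2, 0, 0],
    [-1.3, -3.5, -1.4, 0, 0],
    [0, -3.5, -1.4, 0, 0],
    [0, -3.2, -1.3, 0, 0],
    [0, -2.7, -1.1, 0, 0],
    [0, -2, -0.8, 0, 0]
  ]
}}

```text
time: 14.95
eef_pos: [0.6064, 0.0674, 0.2273]
tcp_rot: [-0.698, -0.108, 0.7, -0.107]
contact_force: [0.2, 0.1, -1.7]
opening: 0.219
```

Request:
{"method": "drive_tool", "body": {
  "steps": [
    [0, 0, 0, 0, 0],
    [1.5, 0, 0, 0, 0],
    [2.5, 0, 0, 0, 0],
    [2.5, 0, 0, 0, 0],
    [1.5, 0, 0, 0, 0],
    [0, 0, 0, 0, 0],
    [0, 0, 0, 0, 0]
  ]
}}

```text
time: 15.65
eef_pos: [0.6075, 0.0647, 0.1492]
tcp_rot: [-0.699, -0.107, 0.699, -0.107]
contact_force: [1.1, -0.8, -0.5]
opening: 0.222
```

```bash
python3 - <<'E'
from h import *
to((.607,.0665,.110))
E
```

```text
tcp [0.6075 0.0647 0.1492] t 15.65 open 0.22 F [ 1.1 -0.8 -0.5] shift cm [ 3.92 -0.19 -0.01]
```

Request:
{"method": "drive_tool", "body": {
  "steps": [
    [1.5, -0.2, 0, 0, 0],
    [1.5, 0, 0, 0, 0],
    [0.5, 0, 0, 0, 0],
    [0.3, 0, 0, 0, 0],
    [0, 0, 0, 0, 0],
    [0, 0, 0, 0, 0],
    [0, 0, 0, 0, 0]
  ]
}}

```text
time: 16.35
eef_pos: [0.6074, 0.0672, 0.1122]
tcp_rot: [0.699, 0.107, -0.698, 0.107]
contact_force: [-0.3, 0.1, -0.6]
opening: 0.218
```

Request:
{"method": "drive_tool", "body": {
  "steps": [
    [0.2, 0, 0, 0, 0],
    [0, 0, 0, 0, 0],
    [0, 0, 0, 0, 0]
  ]
}}

```text
time: 16.65
eef_pos: [0.6068, 0.0672, 0.1095]
tcp_rot: [0.699, 0.107, -0.699, 0.107]
contact_force: [-0.1, 0.2, -1.0]
opening: 0.212
```

Request:
{"method": "drive_tool", "body": {
  "steps": [
    [0.2, 0, 0, 0, 0],
    [0.2, 0, 0, 0, 0],
    [0.2, 0, 0, 0, 0],
    [0.2, 0, 0, 0, 0],
    [0, 0, 0, 0, 0],
    [0, 0, 0, 0, 0]
  ]
}}

```text
time: 17.25
eef_pos: [0.6067, 0.0673, 0.1013]
tcp_rot: [-0.699, -0.107, 0.699, -0.107]
contact_force: [-0.6, 0.5, 0.2]
opening: 0.219
```

Request:
{"method": "drive_tool", "body": {
  "steps": [
    [0.2, 0, 0, 0, 0],
    [0.2, 0, 0, 0, 0],
    [0.2, 0, 0, 0, 0],
    [0.2, 0, 0, 0, 0],
    [0.2, 0, 0, 0, 0],
    [0.2, 0, 0, 0, 0],
    [0, 0, 0, 0, 0],
    [0, 0, 0, 0, 0]
  ]
}}

```text
time: 18.05
eef_pos: [0.6068, 0.0673, 0.0893]
tcp_rot: [-0.699, -0.107, 0.699, -0.107]
contact_force: [0.4, -0.9, 0.2]
opening: 0.221
```

```bash
python3 - <<'E'
from h import *
to((.607,.0665,.087))
S=read_camera("scene")
save(S,"low.png",(220,130,350,260),4)
E
```

```text
tcp [0.6068 0.0673 0.0893] t 18.05 open 0.22 F [ 0.4 -0.9  0.2] shift cm [0.23 0.09 0.  ]
```

View pics/low.png

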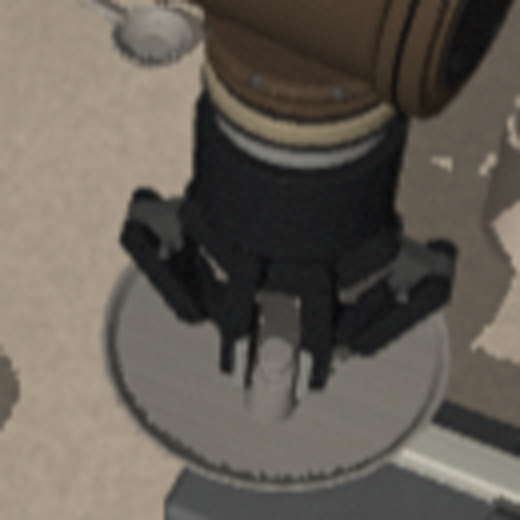

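The weight stands on the pan floor and the pan has sunk with it to about level. Releasing and withdrawing straight up.

Request:
{"method": "drive_tool", "body": {
  "steps": [
    [0.2, 0, 0, 0, 0.22],
    [0, 0, 0, 0, 0.3],
    [0, 0, 0, 0, 0.4],
    [0, 0, 0, 0, 0.5],
    [0, 0, 0, 0, 0.5],
    [0, 0, 0, 0, 0.5],
    [-0.5, 0, 0, 0, 0.5],
    [-1.5, 0, 0, 0, 0.5],
    [-3, 0, 0, 0, 0.5],
    [-4, 0, 0, 0, 0.5]
  ]
}}

```text
time: 19.1
eef_pos: [0.6056, 0.0673, 0.1774]
tcp_rot: [-0.698, -0.108, 0.7, -0.107]
contact_force: [0.8, -0.2, -0.0]
opening: 0.499
```

Request:
{"method": "drive_tool", "body": {
  "steps": [
    [-4, 0, 0, 0, 0.5],
    [-4, 0, 0, 0, 0.5],
    [-2, 3, 0, 0, 0.5],
    [0, 4, 0, 0, 0.5],
    [0, 4, 0, 0, 0.5],
    [0, 4, 0, 0, 0.5],
    [0, 3, 0, 0, 0.5],
    [0, 0, 0, 0, 0.5],
    [0, 0, 0, 0, 0.5],
    [0, 0, 0, 0, 0.5]
  ]
}}

```text
time: 20.1
eef_pos: [0.6608, -0.1035, 0.2783]
tcp_rot: [0.699, 0.108, -0.699, 0.108]
contact_force: [0.4, 0.0, -0.3]
opening: 0.501
```

Request:
{"method": "drive_tool", "body": {
  "steps": [
    [0, 0, 0, 0, 0.5],
    [0, 0, 0, 0, 0.5],
    [0, 0, 0, 0, 0.5],
    [0, 0, 0, 0, 0.5],
    [0, 0, 0, 0, 0.5],
    [0, 0, 0, 0, 0.5],
    [0, 0, 0, 0, 0.5],
    [0, 0, 0, 0, 0.5],
    [0, 0, 0, 0, 0.5],
    [0, 0, 0, 0, 0.5]
  ]
}}

```text
time: 21.1
eef_pos: [0.6608, -0.1046, 0.2774]
tcp_rot: [-0.699, -0.107, 0.699, -0.107]
contact_force: [1.0, -0.1, 0.2]
opening: 0.496
```

```bash
python3 - <<'E'
from h import *
to((0,0,0))
prev=None
S=read_camera("scene");T=read_camera("top")
S0=cv2.imread("pics/scene0.png")
save(S,"fin_s.png",(220,110,350,260),4);save(T,"fin_t.png",(150,110,270,220),5)
# rim: pan heights by two-view ellipse; both pans
for nm,a,b in(("empty",(291,215),(211,168)),("tin",(442,282),(97,181))):
    for c,q,r,th in((S,a,52,34),(T,b,40,26)):
        st,ce,m=blob(c,*q,r=r,th=th,op=5);print(nm,st)
for z in(.105,.127):print(z,[np.round(proj(S,(x,y,z)),1).tolist() for x,y in((.554,.0494),(.607,.067))],[np.round(proj(T,(x,y,z)),1).tolist() for x,y in((.554,.0494),(.607,.067))])
E
```

```text
tcp [ 0.6608 -0.1046  0.2774] t 21.1 open 0.5 F [ 1.  -0.1  0.2] shift cm [ 27.74 -29.8   59.9 ]
empty [ 246  182   97   85 6525]
empty [171 153  13  24 231]
tin [ 390  234  104  100 7507]
tin [  59  146   78   67 3871]
0.105 [[291.8, 206.3], [286.8, 231.0]] [[214.1, 174.9], [206.2, 152.3]]
0.127 [[292.6, 199.2], [287.6, 224.2]] [[212.7, 173.4], [204.7, 150.2]]
```

Request:
{"method": "drive_tool", "body": {
  "steps": [
    [0, 0, 0, 0, 0.5],
    [0, 0, 0, 0, 0.5],
    [0, 0, 0, 0, 0.5],
    [0, 0, 0, 0, 0.5],
    [0, 0, 0, 0, 0.5],
    [0, 0, 0, 0, 0.5],
    [0, 0, 0, 0, 0.5]
  ]
}}

```text
time: 21.9
eef_pos: [0.6609, -0.1045, 0.2774]
tcp_rot: [-0.699, -0.107, 0.699, -0.107]
contact_force: [0.9, -0.6, 0.5]
opening: 0.499
```

```bash
python3 - <<'E'
from h import *
S=read_camera("scene")
a=cv2.imread("pics/fin_s.png");save(S,"fin2.png",(220,110,350,260),4);b=cv2.imread("pics/fin2.png")
print("diff",cv2.absdiff(a,b).mean(),np.percentile(cv2.absdiff(a,b),99.5))
g=cv2.cvtColor(S["frame"],cv2.COLOR_RGB2GRAY)[180:240,265:315]
for i,r in enumerate(g): print(180+i,"".join(" .:-=+*#%@"[min(9,max(0,(int(x)-60)//7))] for x in r))
E
```

```text
diff 0.8176570512820512 3.0
180 @@@@@@@@@@@@@@@@=------=----------===-------------
181 @@@@@@@@@@@@@@@%--==+++===---------=--------------
182 @@@@@@@@@@@@%%#***#%%@%%##*****+=-----------------
183 @@@@@@@@@%%%%%@%@@@@@@@@@@@@@@@@#-::::------------
184 @@@@@#%%%%@@@@@@@@@@@@@@@@@@@@%#*. .. .::----=----
185 @@%##%%%%@@@@@@@@@@@@@@@@@@@@@:..     .  .--------
186 @###%%%@@@@@@@%%%%%%%%%@@@@#%%-.  .      .*+=-----
187 ####%%%@@@%%%%#********+*****#+=. .      :@@#+=---
188 ####%%%%%%#************+#*******-.       :#@@%#+=-
189 ###%###*****#**********+*********         :#@@@@*=
190 ####*************************#*#*         .*@@@@@#
191 #**********************+******##+         :%@@@@@@
192 ********************+**+###*****- .      .=*%%@@@@
193 ********+***********#****%##**+=:-=.    .=****%@@@
194 ********************%****%%%#*==+**.    .******%@@
195 *******************+****+%##*+=+***:    .*******#%
196 *******************=*****###*++*##*.   .-+********
197 *******************=+*****###***#*=.   :**********
198 ******************+=+*#***********:   .=********+*
199 *******************-=*#
[... 1527 characters left out ...]
******=+*#######*=.  .****#*##**********
228 ****************=+*###%%##+-. .=******###**##*****
229 ****************=+*######*=-  :**********######*#*
230 *************#**=+*######*=: .=************#*##***
231 ****************=+*######*=: =***************####*
232 *****************+*#####*+-..*#*##**************##
233 ******************######*+-.-*#*******************
234 ******************######*=--+**#####**************
235 ******************#####*+==+******####**#*********
236 *******************#*#***++*##*******###**********
237 ********************+*******#*#*********####******
238 **************************#***#************###****
239 *******************************#**##**********##**
```

Both weights stand upright and side by side, and the picture has stopped changing. Handing in.

```bash
python3 -c "
from h import *
print(sign_off())"
```

```text
the job is handed in; nothing more can be done
None
```

I stood the 200 g weight and then the 100 g weight upright in the empty pan, let go of both, moved the arm clear and handed the job in at about 22 s. The hand-in reports no verdict, so success rests on my own checks below.

**Last checks**
- **Weights:** Both stand upright, about 55 mm apart and each about 28 mm from my estimate of the pan's centre. The foot edges in the scene picture fit a floor at about 105 mm.
- **Beam:** The pan's rim moved down about 6.7 px, against about 7 px expected for the 22 mm drop to level. Two frames 0.85 s apart differed only by noise, so it is at rest.
- **Beam angle:** I only inferred it from the pan height; I did not measure it directly. I had used all 12 picture views, so these final checks came from pixel values only.

**What disagreed**
- **Fingertips:** They sat about 40 mm above the reported tool position. The 200 g was therefore carried by the top of its knob, and the first grasp of the 100 g closed just above it. I re-gripped 22 mm lower and it held.
- **Pan centre:** The two cameras disagreed by about 1 cm, well within the 70 mm allowed.

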